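# Turn the lidded boxes over and stack them bottom up

### The arm

A 6-joint arm with a two-finger parallel gripper is mounted at the origin on the work surface. World frame = base frame: x ahead of the robot, y to its left, z up, the work surface at z = 0. Lengths are in m, angles in rad, forces in N, time in s.
With the tool pointing down it reaches from about 0.4 to 0.825 m from the base axis. Payload 7 kg.
Tool frame: the origin (TCP) lies between the finger pads; the fingertips stand 11 mm ahead of it and the grasp point (between the pads) lies 8 mm behind it (arm.tips_ahead is the distance from the TCP to the fingertips, in m); z points along the fingers, x is the direction in which the jaws open and shut, and the axes are right-handed (so a half turn about z gives the same grasp; the last joint's range is limited). The gripper opens to 88 mm and grips with 3 to 60 N. Pads are 19 mm wide; open, the fingers measure 130 mm over their backs; the gripper's body (78 mm by 193 mm) begins 47 mm behind the grasp point.
Start: joints at [-0.985, 0.359, 0.012, 0, -1.224, -0.288], TCP at [0.198, -0.645, 0.238] pointing down, gripper open.
Joint ranges: [-3.07, 3.07], [-1.43, 2.12], [-1.02, 1.25], [-3.03, 1.67], [-3.05, -0], [-3.03, 3.03]. Speed limits (rad/s): [2.39, 2.39, 3.01, 3.14, 3.14, 3.14].

### API

Orientations are given as [roll, pitch, yaw] about the fixed x, y, z axes, in that order (R = Rz(yaw) Ry(pitch) Rx(roll)).
In Python, from station import arm, optics, finder gives the robot as it stands. The module is installed in compiled form; this text tells all that it offers.
- The arm moves only by the tool apply_moves, never from a script. Its argument "increments" is one flat list of numbers, 6 for each row, row after row: the shift along the world's x, y, z in m, then the turn, a rotation vector about the world's x, y, z in rad. In form: [tx, ty, tz, rx, ry, rz, tx, ty, tz, rx, ry, rz, ...]. A call has 1 to 20 rows; each row shifts and turns the pose as measured when the row begins; what a row does not reach is not made up. A row lasts 1/12 s, in which the tool goes at most 41.7 mm and 7.16 degrees, less where a joint would pass 70% of its speed; a pose out of reach is approached as far as the arm can. A call with a gripper value outside its range is refused whole. "hand" is the closure, from 0 (fully open) to 1 (shut), set as the call begins (left out, the last holds). The fingers move at their own pace and stop on an object; "force" is the grip in N (left out, the last holds). Time passes only in rows, so rows that do not move let the fingers close. It gives the time, the measured TCP pose, the force and the opening at its end, in the units of the state.
- arm.get_state(): the state, without advancing time (a new reading comes with each control period).
- optics.grab_frame(name): name is "scene" or "top" or "wrist"; returns the picture (400x640x3 uint8, red, green, blue); there is no depth.
- optics.camera_model(name): a dict with "fx", "fy", "cx", "cy" (pixels), "dist_coeffs" ([k1, k2, p1, p2, k3] as OpenCV has them; the pictures are not rectified), "world_to_cam" (4x4, takes a point from world to camera coordinates); the wrist camera has in their place "T_tool_cam" (4x4, takes a point from camera to tool coordinates, whose origin is the TCP and whose axes are the tool frame's). Camera axes: x right, y up, looking along -z (the intrinsics and any distortion apply to the point x, -y, -z); pixel columns grow to the right and rows downward; lengths in m; the calibration is good to about 2 mm. A picture is of the moment at which its call begins: read the wrist's pose just before it. camera_model takes no time and is no camera call.
- arm.job_done(): hands the job in, once; it reports no verdict.
Trained networks look in the newest picture that a camera, given by its name, has taken for a name from the list of things; names that differ only in an ending like _2 or _b are one class to them, and where a whole thing is asked for, a point or a joint stands for the part that bears it (a point fixed in the world has none). Each returns a list of dicts, best first, with "conf" (0 to 1); they miss things now and then, are a little off and sometimes report something else, mostly with a low value. They report only what shows in the picture. A call takes as long as a camera call. They do not tell look-alikes from the thing itself.
- finder.find_in(camera, name): "box" ([left, top, right, bottom] in pixels, round what is visible of it).
- finder.landmark_of(camera, name): "point" ([column, row] in pixels: a listed point, or the origin of a listed thing).
The state is a dict: "t": time; "q": joint angles; "qd": joint speeds; "joint_efforts": joint torques, N m; "eef_pos": TCP position; "ee_rot": TCP orientation; "force": force on the tool from outside, world axes, zero at the start; "moment": the same for the moment, N m; "width": finger opening in m.
Only numpy, scipy, OpenCV 4.12 (cv2) and the standard library are available. Lean on these libraries where they do the work, as an engineer would, in place of code of your own. Each camera call takes 0.05 s, during which the arm holds its last target. There are 200 camera calls.

### The job

Two wooden boxes with loose lift-off lids have had their sides sanded and their bottoms come next: turn each box upside down, keeping its lid on all the while, and stack the two, bottoms up and square on one another, in the middle of the carrying board. One box lies lid up (turn it by way of its end), the other already stands on its end; either may go at the bottom. Leave the other things on the bench where they are.

Things in the scene. Friction and masses are not known exactly. Their poses are not given: they have to be found in the camera images.
- base_flat_mid (a point): Pale wooden base, 27 mm high, of the box that lies lid up on the bench at the start. Closed, a box is 76 mm long (x) x 56 wide (y) x 50 high (z, from bottom to lid), sides plain and flush from base to lid. The point is the middle of the closed box, 25 mm above its bottom face; the seam lies 2 mm further towards the lid. Base about 110 g.
- lid_flat_mid (a point): Its browner wooden lid, 23 mm high, about 70 g. Point and axes coincide with base_flat_mid while it is on. No catch: it sits over a shoulder 7 mm high with 1 mm play, so in the air lid and base stay together only if the fingers pinch the two long sides (56 mm apart) across the seam, pressing both.
- base_stood_mid (a point): Pale base of a second box, identical to the first, that at the start stands on a 56 x 50 mm end, 76 mm tall, its lid facing sideways. The point is the middle of the closed box (38 mm above the bench at the start); x along its 76 mm length (upright at the start), y across its 56 mm width, z from bottom to lid (level at the start).
- lid_stood_mid (a point): The browner lid of the second box, as loose as the first one's. Point and axes coincide with base_stood_mid while it is on.
- board_top (a point): Middle of the top face of the plywood carrying board, 150 mm (its x) x 200 mm (its y), top 15 mm above the bench; it is fixed.
- adapter: Bystander, loose on the bench: orange moulded three-way plug adapter, about 60 x 60 x 28 mm. Origin in the middle of its underside.
- crepe: Bystander, loose on the bench: tan rubber block for cleaning sanding belts, 150 x 40 x 40 mm. Origin in the middle of its underside.
- offcut: Bystander, loose on the bench: pine offcut, 110 x 45 x 19 mm. Origin in the middle of its underside.
- dustbrush: Bystander, loose on the bench: wooden bench brush with black bristles, lying bristles down, about 225 x 35 x 50 mm, its brush head towards +x of its own frame. Origin at bench level, near the joint of head and handle.
There are look-alikes about, which are no part of the job. Leave any green or yellow look-alike of the part that bears lid_stood_mid alone.

How it is judged:
By the outcome, as a careful person would: the job done as asked, in the order asked, and still so for the second after the job is handed in, with the robot touching nothing.
It also fails if it takes over 72 s, if anything falls off the work surface, if the arm or the gripper's body presses on something with over 40 N, if the wrist force passes 120 N, or if a joint passes its speed limit or range.

## Working session

There is one attempt and no reset: what is moved stays moved. The work goes in short steps, Python scripts to look and compute and a tool call to move; the robot and the scene stay as the last step left them, time stands still between calls to the robot, and variables do not carry over. Pictures are saved under pics/ and viewed, about 8 in all and at most 12, crops included, and the job is handed in when it is done.

Besides the shell and the picture viewer there is one more tool, called as name(argument=value, ...), one argument or row to a line, values as JSON. apply_moves: Moves the arm, as the interface text tells. Its arguments: {"type":"object","properties":{"increments":{"type":"array"},"hand":{"type":"number"},"force":{"type":"number"}},"required":["increments"]}

```bash
mkdir -p pics; ls; cat > h.py <<'E'
import numpy as np, cv2
from station import arm, optics, finder
from scipy.spatial.transform import Rotation as R
def cam(name, st=None):
    m=optics.camera_model(name)
    K=np.array([[m['fx'],0,m['cx']],[0,m['fy'],m['cy']],[0,0,1.]]); d=np.array(m['dist_coeffs'],float)
    if 'world_to_cam' in m: W=np.array(m['world_to_cam'])
    else:
        st=st or arm.get_state(); T=np.eye(4); T[:3,:3]=R.from_euler('xyz',st['ee_rot']).as_matrix(); T[:3,3]=st['eef_pos']
        W=np.linalg.inv(T@np.array(m['T_tool_cam']))
    return K,d,W
def proj(c,P):
    K,d,W=c; P=np.atleast_2d(P); X=P@W[:3,:3].T+W[:3,3]; X=X*[1,-1,-1]
    return cv2.projectPoints(X,np.zeros(3),np.zeros(3),K,d)[0][:,0]
def ray(c,p):
    K,d,W=c; u=cv2.undistortPoints(np.array([[p]],float),K,d)[0,0]
    Wi=np.linalg.inv(W); return Wi[:3,3], Wi[:3,:3]@np.array([u[0],-u[1],-1.])
def onz(c,p,z):
    o,v=ray(c,p); return o+v*(z-o[2])/v[2]
def save(n,img): cv2.imwrite(f'pics/{n}.png',img[:,:,::-1])
E
python3 - <<'E'
from h import *
for n in ('scene','top'):
    im=optics.grab_frame(n); save(n+'0',im)
    c=cam(n); print(n,np.linalg.inv(c[2])[:3,3].round(3))
    for k in ['base_flat_mid','lid_flat_mid','base_stood_mid','lid_stood_mid','board_top','adapter','crepe','offcut','dustbrush']:
        print(k,[(np.round(a['point']).astype(int).tolist(),round(a['conf'],2)) for a in finder.landmark_of(n,k)][:4],[(np.round(a['box']).astype(int).tolist(),round(a['conf'],2)) for a in finder.find_in(n,k)][:4] if k!='board_top' else '')
print(arm.get_state())
E
```

```text
pics
scene [ 1.437 -0.069  0.741]
base_flat_mid [([362, 190], 0.62), ([473, 187], 0.47)] [([458, 191, 489, 206], 0.73)]
lid_flat_mid [([479, 185], 0.91), ([166, 200], 0.19)] [([460, 171, 490, 198], 0.64)]
base_stood_mid [([287, 175], 0.86), ([311, 270], 0.74)] [([276, 158, 289, 196], 0.64)]
lid_stood_mid [([265, 210], 0.97), ([281, 178], 0.95), ([243, 162], 0.63)] [([251, 191, 280, 219], 0.86), ([281, 161, 298, 198], 0.68)]
board_top [] 
adapter [([381, 272], 0.57)] [([368, 253, 397, 283], 0.58)]
crepe [([476, 185], 0.57), ([312, 275], 0.55), ([168, 201], 0.42)] [([277, 253, 349, 284], 0.85)]
offcut [([479, 261], 0.95)] [([459, 241, 503, 278], 0.92)]
dustbrush [([165, 201], 0.71)] [([133, 163, 186, 230], 0.82)]
top [ 0.556 -0.11   1.309]
base_flat_mid [([194, 237], 0.4)] [([208, 229, 208, 238], 0.55), ([356, 231, 372, 253], 0.53)]
lid_flat_mid [([189, 234], 0.91)] [([174, 221, 206, 247], 0.86)]
base_stood_mid [] [([357, 230, 372, 252], 0.5)]
lid_stood_mid [([373, 194], 0.77), ([402, 261], 0.74), ([359, 240], 0.57)] [([348, 229, 364, 247], 0.67), ([364, 191, 384, 204], 0.61), ([387, 2
[... 294 characters left out ...]
5)] [([453, 180, 475, 253], 0.6)]
{'t': 1.8, 'q': array([-9.84911954e-01,  3.58611845e-01,  1.18916609e-02,  2.67920848e-05,
       -1.22412054e+00, -2.88117198e-01]), 'qd': array([ 8.51019782e-04,  1.49299592e-03,  1.51183086e-03,  2.44316245e-05,
       -8.98248861e-04,  2.51118353e-04]), 'joint_efforts': array([ 1.71296033e-03, -5.82384217e+01,  2.93302166e+01,  7.00258702e+00,
        1.26323052e-02,  1.42616824e-05]), 'eef_pos': array([ 0.19800961, -0.64527392,  0.23755478]), 'ee_rot': array([-3.14155588e+00, -3.54040031e-05,  1.86857260e+00]), 'force': array([-0.30320144, -0.62080823, -0.06049295]), 'moment': array([-0.01192861, -0.01068237,  0.02991134]), 'width': 0.08753378958048452}
```

View pics/scene0.png

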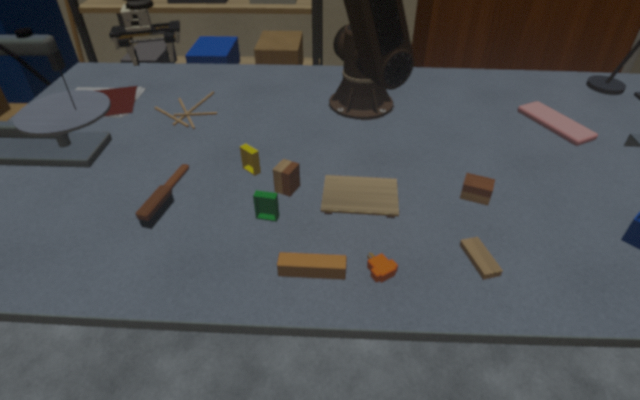

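View pics/top0.png

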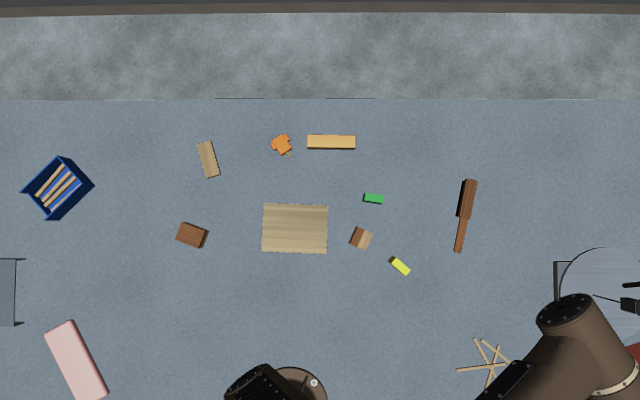

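Scene picture: the flat box (brown top, pale sides) is at scene (479,187) / top (191,235). The stood box is at scene (287,177) / top (361,238), with its lid facing +y. The look-alikes are the green lid at scene (266,206) / top (373,198) and the yellow lid at scene (250,158) / top (400,266). The board centre is at about top (295,228).

Next, rough positions and one close crop to check this choice.

```bash
python3 - <<'E'
from h import *
s=cv2.imread('pics/scene0.png'); t=cv2.imread('pics/top0.png')
f=lambda im,x,y:cv2.resize(im[y-30:y+30,x-40:x+40],(400,300),interpolation=cv2.INTER_CUBIC)
cv2.imwrite('pics/crop1.png',np.vstack([np.hstack([f(s,479,187),f(s,275,180)]),np.hstack([f(t,191,235),f(t,375,235)])]))
c=cam('top')
for n,p,z in [('flat',(191,235),.05),('stood',(361,238),.076),('green',(373,198),.05),('yellow',(400,266),.05)]+[('bc',q,.015) for q in [(263,204),(329,206),(327,254),(261,252)]]: print(n,onz(c,p,z).round(3))
m=optics.camera_model('wrist'); print(np.round(m['T_tool_cam'],3),m['fx'],m['dist_coeffs'])
E
```

```text
flat [0.519 0.296 0.05 ]
stood [ 0.513 -0.211  0.076]
green [ 0.631 -0.25   0.05 ]
yellow [ 0.429 -0.329  0.05 ]
bc [0.614 0.085 0.015]
bc [ 0.608 -0.118  0.015]
bc [ 0.462 -0.112  0.015]
bc [0.467 0.09  0.015]
[[ 1.     0.001  0.     0.001]
 [ 0.001 -0.954 -0.299 -0.082]
 [-0.     0.299 -0.954 -0.148]
 [ 0.     0.     0.     1.   ]] 349.03960219020047 [-0.02228983  0.          0.          0.          0.        ]
```

View pics/crop1.png

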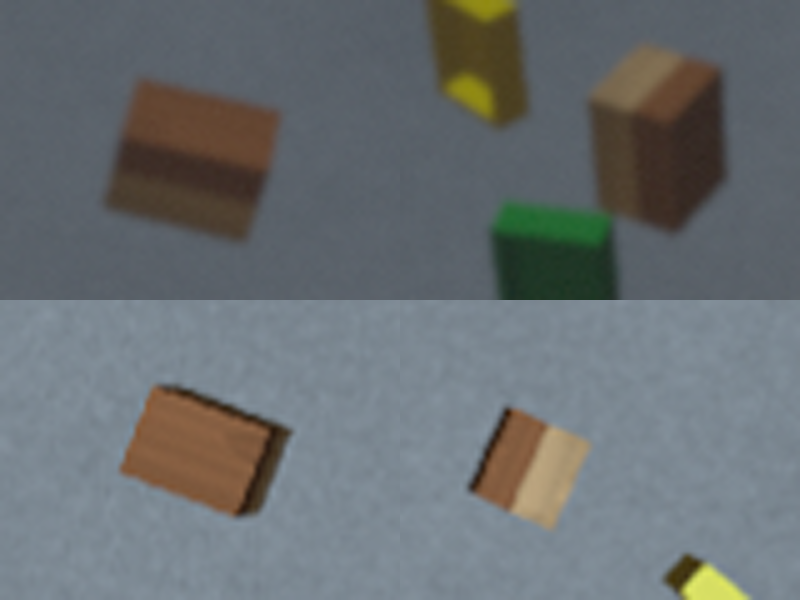

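The crop shows the flat box with its brown lid on top and length at about 71° in world. The stood box has its lid facing about 67° (+y) with the pale base behind. The green and yellow pieces are separate lids. I'll move over the flat box first.

apply_moves(
  increments=[0.028, 0.022, 0, 0, 0, 0.047, 0.028, 0.022, 0, 0, 0, 0.047, 0.028, 0.022, 0, 0, 0, 0.047, 0.028, 0.022, 0, 0, 0, 0.047, 0.028, 0.022, 0, 0, 0, 0.047, 0.028, 0.022, 0, 0, 0, 0.047, 0.028, 0.022, 0, 0, 0, 0.047, 0.028, 0.022, 0, 0, 0, 0.047, 0.028, 0.022, 0, 0, 0, 0.047, 0.009, 0.033, 0, 0, 0, 0.047, 0.009, 0.033, 0, 0, 0, 0.047, 0.009, 0.033, 0, 0, 0, 0.047, 0.009, 0.033, 0, 0, 0, 0.047, 0.009, 0.033, 0, 0, 0, 0.047, 0.009, 0.033, 0, 0, 0, 0.047, 0.009, 0.033, 0, 0, 0, 0.047, 0.009, 0.033, 0, 0, 0, 0.047, 0.009, 0.033, 0, 0, 0, 0.047, 0.009, 0.033, 0, 0, 0, 0.047, 0.009, 0.033, 0, 0, 0, 0.047],
)

```text
t: 3.47
eef_pos: [0.5588, -0.0617, 0.238]
ee_rot: [-3.141, 0.004, 2.844]
force: [1.7, -0.4, 0.6]
width: 0.0874
```

apply_moves(
  increments=[-0.004, 0.036, -0.007, 0, 0, -0.004, -0.004, 0.036, -0.007, 0, 0, -0.004, -0.004, 0.036, -0.007, 0, 0, -0.004, -0.004, 0.036, -0.007, 0, 0, -0.004, -0.004, 0.036, -0.007, 0, 0, -0.004, -0.004, 0.036, -0.007, 0, 0, -0.004, -0.004, 0.036, -0.007, 0, 0, -0.004, -0.004, 0.036, -0.007, 0, 0, -0.004, -0.004, 0.036, -0.007, 0, 0, -0.004, -0.004, 0.03, -0.005, 0, 0, -0.004, 0, 0, 0, 0, 0, 0, 0, 0, 0, 0, 0, 0],
)

```text
t: 4.47
eef_pos: [0.5164, 0.3176, 0.1694]
ee_rot: [3.137, 0.012, 2.813]
force: [-0.4, -1.1, -0.3]
width: 0.0876
```

```bash
python3 - <<'E'
from h import *
st=arm.get_state(); im=optics.grab_frame('wrist'); save('w1',im)
print(st['eef_pos'],st['ee_rot'],st['q'].round(3))
hsv=cv2.cvtColor(im,cv2.COLOR_RGB2HSV)
for k in ['lid_flat_mid','base_flat_mid']:
    r=finder.find_in('wrist',k); l=finder.landmark_of('wrist',k); print(k,[(np.round(a['box']).tolist(),round(a['conf'],2)) for a in r],[(np.round(a['point']).tolist(),round(a['conf'],2)) for a in l])
c=cam('wrist',st)
if r or 1:
    print('mid',[onz(c,a['point'],.025).round(4) for a in finder.landmark_of('wrist','lid_flat_mid')][:2])
E
```

```text
[0.5164337  0.31760573 0.1694079 ] [3.13731193 0.01166579 2.81329313] [ 0.879  0.292 -0.252  0.011 -1.018 -1.213]
lid_flat_mid [([275.0, 124.0, 346.0, 226.0], 0.94)] [([308.0, 171.0], 0.91)]
base_flat_mid [([281.0, 122.0, 340.0, 129.0], 0.45)] []
mid [array([0.5181, 0.3002, 0.025 ])]
```

View pics/w1.png

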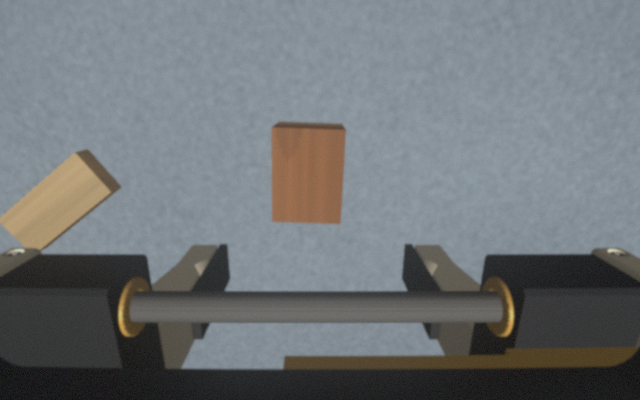

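The wrist picture shows the brown lid top with corners at about (272,125), (344,127), (341,223), (272,222), and a dark end strip above it. I'll fit it precisely.

```bash
cat >> h.py <<'E'
def quad(im,seed,z,c,tol=14,roi=60):
    "flood the face at seed, rectangle corners -> world at height z"
    b=cv2.GaussianBlur(im,(3,3),0); lab=cv2.cvtColor(b,cv2.COLOR_RGB2LAB).astype(int)
    ref=lab[seed[1]-6:seed[1]+7,seed[0]-6:seed[0]+7].reshape(-1,3).mean(0)
    m=(np.abs(lab-ref).max(2)<tol).astype(np.uint8); m=cv2.morphologyEx(m,cv2.MORPH_CLOSE,np.ones((5,5)));m=cv2.morphologyEx(m,cv2.MORPH_OPEN,np.ones((5,5)))
    n,l=cv2.connectedComponents(m); m=(l==l[seed[1],seed[0]]).astype(np.uint8)
    h=max(cv2.findContours(m,0,cv2.CHAIN_APPROX_NONE)[0],key=cv2.contourArea)[:,0]
    P=np.array([onz(c,p,z)[:2] for p in h]); (cx,cy),(w,hh),a=cv2.minAreaRect((P*1000).astype(np.float32))
    A=P.mean(0)
    return dict(c=(np.round([cx/1000,cy/1000],4)),size=np.round([w,hh],1),ang=round(a,2),angs=[round((a+k)%180,1) for k in (0,90)])
E
python3 - <<'E'
from h import *
im=cv2.imread('pics/w1.png')[:,:,::-1].copy(); c=cam('wrist')
print(quad(im,(307,175),.05,c,20), quad(im,(307,175),.05,c,28))
print([onz(c,p,.05)[:2].round(4) for p in [(272,125),(344,127),(341,223),(272,222)]])
E
```

```text
{'c': array([0.5182, 0.2961]), 'size': array([80.9, 56.9]), 'ang': 69.17, 'angs': [69.2, 159.2]} {'c': array([0.5181, 0.296 ]), 'size': array([84.1, 59.4]), 'ang': 69.33, 'angs': [69.3, 159.3]}
[array([0.5303, 0.251 ]), array([0.4793, 0.2701]), array([0.5053, 0.3434]), array([0.5587, 0.3242])]
```

apply_moves(
  increments=[0, 0, 0, 0, 0, -0.031, 0.0034, 0.0053, -0.01, -0.105, 0.0395, 0, 0.0034, 0.0053, -0.01, -0.105, 0.0395, 0, 0.0034, 0.0053, -0.01, -0.105, 0.0395, 0, 0.0034, 0.0053, -0.01, -0.105, 0.0395, 0, 0.0034, 0.0053, -0.01, -0.105, 0.0395, 0, 0.0034, 0.0053, -0.01, -0.105, 0.0395, 0, 0.0034, 0.0053, -0.01, -0.105, 0.0395, 0, 0, 0, 0, 0, 0, 0, 0, 0, 0, 0, 0, 0],
)

```text
t: 5.6
eef_pos: [0.5472, 0.3434, 0.0982]
ee_rot: [-2.324, 0.022, 2.779]
force: [1.4, 0.8, 2.5]
width: 0.0877
```

```bash
cat >> h.py <<'E'
def togo(pos,jaw_deg,tilt_deg):
    """target TCP; tool x at heading jaw_deg, tilt about tool x axis by -tilt: + = body on the side of (jaw-90), fingers lean to jaw+90"""
    a=np.radians(jaw_deg); Rt=R.from_euler('z',a)*R.from_euler('x',np.pi+np.radians(tilt_deg))
    st=arm.get_state(); Rc=R.from_euler('xyz',st['ee_rot'])
    print('tcp',np.round(st['eef_pos'],4),'x',Rc.as_matrix()[:,0].round(3),'f',Rc.as_matrix()[:,2].round(3),'q',st['q'].round(2),'F',np.round(st['force'],1),'w',round(st['width'],4),'t',round(st['t'],2))
    print('shift',np.round(np.array(pos)-st['eef_pos'],4),'rot',(Rt*Rc.inv()).as_rotvec().round(4),'ftarget',Rt.as_matrix()[:,2].round(3))
E
python3 - <<'E'
from h import *
togo([.5178,.2955,.0233],159.4,45)
E
```

```text
tcp [0.5472 0.3434 0.0982] x [-0.935  0.355 -0.022] f [-0.245 -0.687 -0.684] q [ 0.97  0.86  0.23  0.19 -1.74 -1.39] F [1.4 0.8 2.5] w 0.0877 t 5.6
shift [-0.0294 -0.0479 -0.0749] rot [0.0378 0.0097 0.0039] ftarget [-0.249 -0.662 -0.707]
```

apply_moves(
  increments=[-0.0037, -0.006, -0.0094, 0.0378, 0.0097, 0.0039, -0.0037, -0.006, -0.0094, 0, 0, 0, -0.0037, -0.006, -0.0094, 0, 0, 0, -0.0037, -0.006, -0.0094, 0, 0, 0, -0.0037, -0.006, -0.0094, 0, 0, 0, -0.0037, -0.006, -0.0094, 0, 0, 0, -0.0037, -0.006, -0.0094, 0, 0, 0, 0, 0, 0, 0, 0, 0],
)

```text
t: 6.27
eef_pos: [0.5214, 0.2922, 0.027]
ee_rot: [-2.352, 0.001, 2.772]
force: [-0.4, -1.0, -0.0]
width: 0.0878
```

```bash
python3 - <<'E'
from h import *
togo([.5178,.2955,.0233],159.4,45)
E
```

```text
tcp [0.5214 0.2922 0.027 ] x [-0.933  0.361 -0.001] f [-0.256 -0.662 -0.704] q [ 0.95  0.84  0.03  0.18 -1.53 -1.4 ] F [-0.4 -1.  -0. ] w 0.0878 t 6.27
shift [-0.0036  0.0033 -0.0037] rot [ 0.0039 -0.0006  0.0096] ftarget [-0.249 -0.662 -0.707]
```

apply_moves(
  increments=[-0.0036, 0.0033, -0.0037, 0.0039, -0.0006, 0.0096, 0, 0, 0, 0, 0, 0],
)

```text
t: 6.43
eef_pos: [0.5184, 0.2948, 0.025]
ee_rot: [-2.358, 0.001, 2.781]
force: [-0.7, 0.2, 0.9]
width: 0.0879
```

apply_moves(
  increments=[0, 0, 0, 0, 0, 0, 0, 0, 0, 0, 0, 0, 0, 0, 0, 0, 0, 0, 0, 0, 0, 0, 0, 0, 0, 0, 0, 0, 0, 0, 0, 0, 0, 0, 0, 0, 0, 0, 0, 0, 0, 0, 0, 0, 0, 0, 0, 0],
  hand=1,
  force=40,
)

```text
t: 7.1
eef_pos: [0.5199, 0.2971, 0.0277]
ee_rot: [-2.363, 0.004, 2.782]
force: [-0.4, 0.1, 0.6]
width: 0.0562
```

apply_moves(
  increments=[0, 0, 0.012, 0, 0, 0, 0, 0, 0.015, 0, 0, 0, 0, 0, 0.015, 0.1131, -0.0425, 0, 0, 0, 0.01, 0.1131, -0.0425, 0, 0, 0, 0.005, 0.1131, -0.0425, 0, 0, 0, 0, 0.1131, -0.0425, 0, 0, 0, 0, 0.1131, -0.0425, 0, 0, 0, 0, 0.1131, -0.0425, 0, 0, 0, 0, 0.1131, -0.0425, 0, 0, 0, 0, 0.1131, -0.0425, 0, 0, 0, 0, 0.1131, -0.0425, 0, 0, 0, 0, 0.1131, -0.0425, 0, 0, 0, 0, 0.1131, -0.0425, 0, 0, 0, 0, 0.1131, -0.0425, 0, 0, 0, 0, 0.1131, -0.0425, 0, 0, 0, 0, 0, 0, 0],
)

```text
t: 8.43
eef_pos: [0.5144, 0.2954, 0.0953]
ee_rot: [2.487, 0.007, 2.789]
force: [0.9, -1.1, -1.9]
width: 0.0557
```

```bash
python3 - <<'E'
from h import *
togo([.5178,.2955,.0395],159.4,-45)
im=optics.grab_frame('scene'); im2=optics.grab_frame('wrist')
a=cv2.resize(im[120:240,400:560],(640,480)); save('s2',a)
E
```

```text
tcp [0.5144 0.2954 0.0953] x [-0.939  0.345 -0.007] f [ 0.216  0.57  -0.793] q [ 0.48  0.24 -0.41 -0.85 -0.57 -0.18] F [ 0.9 -1.1 -1.9] w 0.0557 t 8.43
shift [ 0.0034  0.0001 -0.0558] rot [ 0.1249 -0.0385 -0.0066] ftarget [ 0.249  0.662 -0.707]
```

View pics/s2.png

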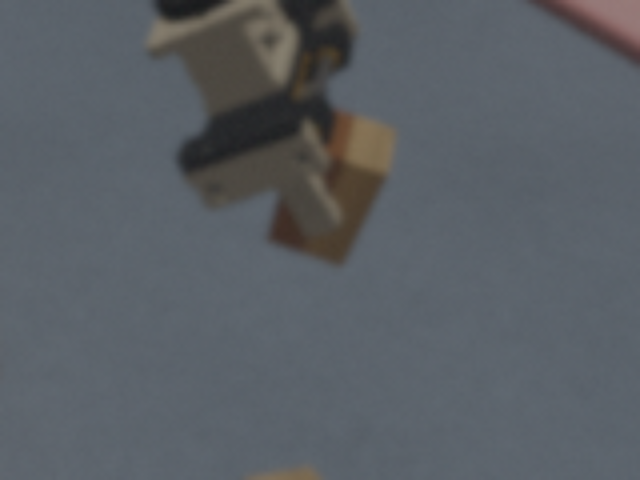

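apply_moves(
  increments=[0.001, 0, 0, 0.07, -0.02, -0.003, 0.001, 0, 0, 0.06, -0.02, -0.003, 0, 0, 0, 0, 0, 0, 0, 0, 0, 0, 0, 0],
)

```text
t: 8.87
eef_pos: [0.5181, 0.2975, 0.099]
ee_rot: [2.359, 0.001, 2.789]
force: [1.0, 0.1, -1.8]
width: 0.0558
```

```bash
cat >> h.py <<'E'
def boxpts(): return np.array([[a*.038,b*.028,c*.025] for a in(-1,1) for b in(-1,1) for c in(-1,1)])
def draw(im,c,Rm,p,col=(255,0,0)):
    q=proj(c,boxpts()@Rm.T+p); im=im.copy()
    for i in range(8):
        for j in (1,2,4):
            if not i&j: cv2.line(im,tuple(np.round(q[i]*16).astype(int)),tuple(np.round(q[i|j]*16).astype(int)),col,1,cv2.LINE_AA,4)
    return im
def toolR(): 
    st=arm.get_state(); return R.from_euler('xyz',st['ee_rot']).as_matrix(), np.array(st['eef_pos'])
E
python3 - <<'E'
from h import *
togo([.5178,.2955,.0395],159.4,-45)
Rc,p=toolR()
# relative pose at grasp: tool at jaw 159.4 tilt 45 (measured euler), box: z up, x along 69.4
R0=R.from_euler('xyz',[-2.363,.004,2.782]).as_matrix(); p0=np.array([.5199,.2971,.0277])
B0=R.from_euler('z',69.4,degrees=True).as_matrix(); b0=np.array([.5188,.298,.025])
Rb=Rc@R0.T@B0; pb=p+Rc@R0.T@(b0-p0); print(Rb.round(3),pb.round(4))
im=draw(optics.grab_frame('scene'),cam('scene'),Rb,pb); im2=draw(optics.grab_frame('top'),cam('top'),Rb,pb)
save('s3',np.hstack([cv2.resize(im[140:220,430:510],(400,400),interpolation=cv2.INTER_CUBIC),cv2.resize(im2[190:270,150:230],(400,400),interpolation=cv2.INTER_CUBIC)]))
E
```

```text
tcp [0.5181 0.2975 0.099 ] x [-0.938  0.346 -0.001] f [ 0.244  0.661 -0.709] q [ 0.33  0.27 -0.39 -1.09 -0.66  0.13] F [ 1.   0.1 -1.8] w 0.0558 t 8.87
shift [-0.0003 -0.002  -0.0595] rot [ 0.0031  0.     -0.0066] ftarget [ 0.249  0.662 -0.707]
[[ 0.002 -0.94  -0.342]
 [ 0.01   0.342 -0.94 ]
 [ 1.    -0.001  0.01 ]] [0.5178 0.3005 0.0994]
```

View pics/s3.png

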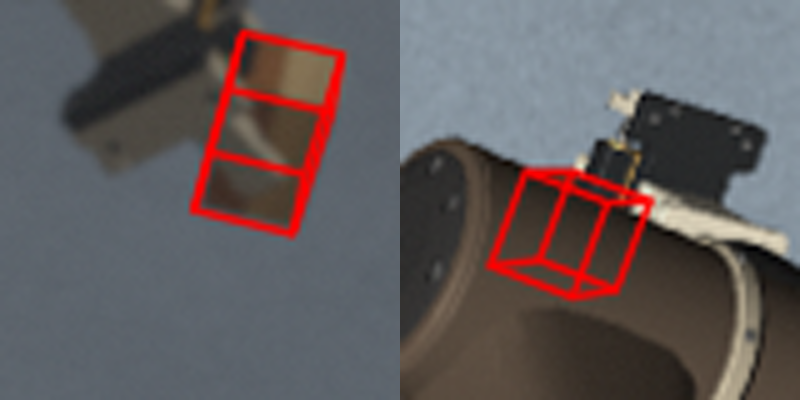

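The overlay matches the held box, so there was no slip and it is upright within about 1°. Lowering now.

apply_moves(
  increments=[0, -0.0003, -0.01, 0, 0, 0, 0, -0.0003, -0.01, 0, 0, 0, 0, -0.0003, -0.01, 0, 0, 0, 0, -0.0003, -0.01, 0, 0, 0, 0, -0.0003, -0.008, 0, 0, 0, 0, 0, -0.004, 0, 0, 0, 0, 0, -0.003, 0, 0, 0, 0, 0, 0, 0, 0, 0],
)

```text
t: 9.63
eef_pos: [0.5144, 0.3031, 0.0447]
ee_rot: [2.371, 0.005, 2.809]
force: [-0.3, -0.2, -2.5]
width: 0.0557
```

```bash
python3 - <<'E'
from h import *
togo([.5178,.2955,.0379],159.4,-45)
E
```

```text
tcp [0.5144 0.3031 0.0447] x [-0.945  0.326 -0.005] f [ 0.231  0.657 -0.718] q [ 0.31  0.37 -0.4  -1.19 -0.64  0.31] F [-0.3 -0.2 -2.5] w 0.0557 t 9.63
shift [ 0.0034 -0.0076 -0.0068] rot [ 0.0158  0.     -0.027 ] ftarget [ 0.249  0.662 -0.707]
```

apply_moves(
  increments=[0, 0, -0.003, 0.016, 0, 0, 0, 0, -0.002, 0, 0, 0, 0, 0, -0.002, 0, 0, 0, 0, 0, -0.002, 0, 0, 0],
)

```text
t: 9.97
eef_pos: [0.5146, 0.3046, 0.0374]
ee_rot: [2.356, 0.003, 2.812]
force: [0.7, 0.9, -2.1]
width: 0.0562
```

```bash
python3 - <<'E'
from h import *
togo([.5144,.3031,.0379],159.4,-45)
E
```

```text
tcp [0.5146 0.3046 0.0374] x [-0.946  0.323 -0.003] f [ 0.23   0.668 -0.707] q [ 0.29  0.4  -0.4  -1.23 -0.66  0.36] F [ 0.7  0.9 -2.1] w 0.0562 t 9.97
shift [-0.0002 -0.0015  0.0005] rot [ 0.0011  0.0024 -0.0304] ftarget [ 0.249  0.662 -0.707]
```

apply_moves(
  increments=[0, 0, -0.0015, 0, 0, 0, 0, 0, -0.001, 0, 0, 0],
)

```text
t: 10.13
eef_pos: [0.5151, 0.3049, 0.0363]
ee_rot: [2.355, 0.004, 2.813]
force: [-4.2, -4.8, 12.1]
width: 0.0557
```

apply_moves(
  increments=[0, 0, 0, 0, 0, 0, 0, 0, 0, 0, 0, 0, 0, 0, 0, 0, 0, 0, 0, 0, 0, 0, 0, 0],
  hand=0,
)

```text
t: 10.47
eef_pos: [0.5163, 0.3054, 0.0381]
ee_rot: [2.353, 0.006, 2.813]
force: [-0.2, -0.3, 0.1]
width: 0.0772
```

apply_moves(
  increments=[-0.002, -0.006, 0.006, 0, 0, 0, -0.004, -0.011, 0.012, 0, 0, 0, -0.004, -0.011, 0.012, 0, 0, 0, -0.004, -0.011, 0.012, 0, 0, 0, -0.004, -0.011, 0.014, 0, 0, 0, 0.0026, 0.0055, 0.0155, -0.106, 0.036, 0, 0.0026, 0.0055, 0.0155, -0.106, 0.036, 0, 0.0026, 0.0055, 0.0155, -0.106, 0.036, 0, 0.0026, 0.0055, 0.0155, -0.106, 0.036, 0, 0.0026, 0.0055, 0.0155, -0.106, 0.036, 0, 0.0026, 0.0055, 0.0155, -0.106, 0.036, 0, 0.0026, 0.0055, 0.0155, -0.106, 0.036, 0, 0, 0, 0, 0, 0, 0, 0, 0, 0, 0, 0, 0],
)

```text
t: 11.63
eef_pos: [0.5035, 0.2703, 0.1735]
ee_rot: [2.944, -0.009, 2.807]
force: [-0.9, 0.1, -1.2]
width: 0.0877
```

```bash
python3 - <<'E'
from h import *
togo([.515,.29,.19],161,0)
im=optics.grab_frame('wrist'); save('w2',im)
E
```

```text
tcp [0.5035 0.2703 0.1735] x [-0.945  0.328  0.009] f [ 0.056  0.188 -0.981] q [ 0.77  0.17 -0.37 -0.13 -0.87 -1.03] F [-0.9  0.1 -1.2] w 0.0877 t 11.63
shift [0.0115 0.0197 0.0165] rot [-0.1896  0.0557  0.0034] ftarget [ 0.  0. -1.]
```

View pics/w2.png

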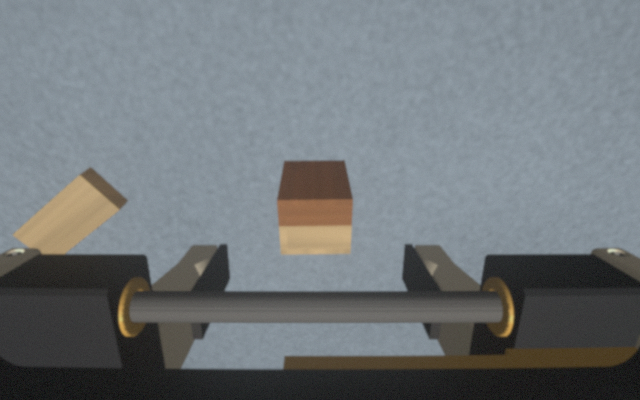

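The box stands on end, closed, with its top face at corners (279,198), (352,198), (351,253), (280,253) and the lid on the far side.

```bash
python3 - <<'E'
from h import *
c=cam('wrist'); P=np.array([onz(c,p,.076)[:2] for p in [(278.5,198),(352,198),(351.5,253),(279.5,253)]])
print(P.round(4),P.mean(0).round(4),[np.linalg.norm(P[i]-P[i-1]).round(4) for i in range(4)])
d=P[1]+P[2]-P[0]-P[3]; print(np.degrees(np.arctan2(d[1],d[0])))
E
```

```text
[[0.5326 0.2749]
 [0.4814 0.293 ]
 [0.496  0.3416]
 [0.5509 0.322 ]] [0.5152 0.3079] [np.float64(0.0505), np.float64(0.0543), np.float64(0.0507), np.float64(0.0583)]
160.39582852526468
```

apply_moves(
  increments=[0.0035, 0.0103, 0.004, -0.102, 0.036, 0, 0.0035, 0.0103, 0.004, -0.102, 0.036, 0, 0.0035, 0.0103, 0.004, -0.102, 0.036, 0, 0.0035, 0.0103, 0.004, -0.102, 0.036, 0, 0.0035, 0.0103, 0.004, -0.102, 0.036, 0, 0.0035, 0.0103, 0, -0.102, 0.036, 0, 0.0035, 0.0103, 0, -0.102, 0.036, 0, 0.0035, 0.0103, 0, -0.102, 0.036, 0, 0.0035, 0.0103, 0, -0.102, 0.036, 0, 0, 0, -0.02, 0, 0, 0, 0, 0, -0.02, 0, 0, 0, 0, 0, -0.02, 0, 0, 0, 0, 0, -0.02, 0, 0, 0, 0, 0, 0, 0, 0, 0],
)

```text
t: 12.85
eef_pos: [0.5339, 0.3492, 0.1007]
ee_rot: [-2.319, -0.022, 2.775]
force: [-0.3, -1.1, -0.9]
width: 0.0877
```

```bash
python3 - <<'E'
from h import *
togo([.535,.363,.1],160.4,45)
E
```

```text
tcp [0.5339 0.3492 0.1007] x [-0.933  0.359  0.022] f [-0.277 -0.679 -0.68 ] q [ 0.97  0.86  0.25  0.16 -1.77 -1.37] F [-0.3 -1.1 -0.9] w 0.0877 t 12.85
shift [ 0.0011  0.0138 -0.0007] rot [ 0.0271 -0.0338  0.0245] ftarget [-0.237 -0.666 -0.707]
```

apply_moves(
  increments=[0.001, 0.014, 0, 0.0271, -0.0338, 0.0245, 0, 0, 0, 0, 0, 0, -0.0036, -0.01, -0.0107, 0, 0, 0, -0.0036, -0.01, -0.0107, 0, 0, 0, -0.0036, -0.01, -0.0107, 0, 0, 0, -0.0036, -0.01, -0.0107, 0, 0, 0, -0.0036, -0.01, -0.0107, 0, 0, 0, 0, 0, 0, 0, 0, 0],
)

```text
t: 13.52
eef_pos: [0.5179, 0.3046, 0.0492]
ee_rot: [-2.361, -0.01, 2.789]
force: [-1.4, -0.1, -0.6]
width: 0.0876
```

```bash
python3 - <<'E'
from h import *
togo([.5136,.3033,.0363],160.4,45)
E
```

```text
tcp [0.5179 0.3046 0.0492] x [-0.938  0.345  0.01 ] f [-0.25  -0.658 -0.71 ] q [ 0.96  0.82  0.05  0.17 -1.57 -1.38] F [-1.4 -0.1 -0.6] w 0.0876 t 13.52
shift [-0.0043 -0.0013 -0.0129] rot [-0.0074 -0.0077  0.0107] ftarget [-0.237 -0.666 -0.707]
```

apply_moves(
  increments=[-0.002, -0.001, -0.007, -0.007, -0.008, 0.011, -0.002, 0, -0.007, 0, 0, 0],
)

```text
t: 13.68
eef_pos: [0.5156, 0.3032, 0.0378]
ee_rot: [-2.361, 0.002, 2.798]
force: [-0.3, 0.8, -1.4]
width: 0.0874
```

```bash
python3 - <<'E'
from h import *
togo([.5136,.3033,.0363],160.4,45)
E
```

```text
tcp [0.5156 0.3032 0.0378] x [-0.942  0.337 -0.002] f [-0.236 -0.663 -0.71 ] q [ 0.97  0.83  0.03  0.18 -1.54 -1.39] F [-0.3  0.8 -1.4] w 0.0874 t 13.68
shift [-0.002   0.0001 -0.0015] rot [-0.0035  0.003   0.0012] ftarget [-0.237 -0.666 -0.707]
```

apply_moves(
  increments=[-0.002, 0, -0.0015, 0, 0, 0, 0, 0, -0.0003, 0, 0, 0, 0, 0, -0.0003, 0, 0, 0, 0, 0, -0.0003, 0, 0, 0, 0, 0, 0, 0, 0, 0, 0, 0, 0, 0, 0, 0, 0, 0, 0, 0, 0, 0, 0, 0, 0, 0, 0, 0],
  hand=1,
  force=40,
)

```text
t: 14.35
eef_pos: [0.5137, 0.3056, 0.0355]
ee_rot: [-2.362, 0.002, 2.8]
force: [0.5, -0.2, 0.0]
width: 0.0557
```

```bash
python3 - <<'E'
from h import *
togo([.5136,.3033,.0363],160.4,45)
E
```

```text
tcp [0.5137 0.3056 0.0355] x [-0.942  0.335 -0.002] f [-0.234 -0.663 -0.711] q [ 0.98  0.83  0.03  0.18 -1.53 -1.4 ] F [ 0.5 -0.2  0. ] w 0.0557 t 14.35
shift [-0.0001 -0.0023  0.0008] rot [-0.005   0.0035 -0.0007] ftarget [-0.237 -0.666 -0.707]
```

apply_moves(
  increments=[0, 0, 0.012, 0, 0, 0, 0, 0, 0.015, 0, 0, 0, 0, 0, 0.015, 0.102, -0.036, 0, 0.0017, -0.01, 0.015, 0.102, -0.036, 0, 0.0017, -0.02, 0.01, 0.102, -0.036, 0, 0.0017, -0.02, 0.005, 0.102, -0.036, 0, 0.0017, -0.02, 0, 0.102, -0.036, 0, 0.0017, -0.02, 0, 0.102, -0.036, 0, 0.0017, -0.02, 0, 0.102, -0.036, 0, 0.0017, -0.02, 0, 0.102, -0.036, 0, 0.0017, -0.02, 0, 0.102, -0.036, 0, 0.0017, -0.02, 0, 0.102, -0.036, 0, 0.0017, -0.02, 0, 0.102, -0.036, 0, 0.0017, -0.02, 0, 0.102, -0.036, 0, 0.0017, -0.02, 0, 0.102, -0.036, 0, 0.0017, -0.02, 0, 0.102, -0.036, 0, 0, -0.02, 0, 0, 0, 0, 0, 0, 0, 0, 0, 0],
)

```text
t: 15.85
eef_pos: [0.5332, 0.0509, 0.1285]
ee_rot: [2.467, 0.033, 2.804]
force: [0.2, -0.3, -2.4]
width: 0.056
```

```bash
python3 - <<'E'
from h import *
im=cv2.imread('pics/top0.png')[:,:,::-1].copy(); c=cam('top')
for t in (25,35): print(quad(im,(295,228),.015,c,t))
c2=cam('scene'); im2=cv2.imread('pics/scene0.png')[:,:,::-1].copy()
print([onz(c2,p,.015)[:2].round(4) for p in [(324,178),(397,178),(398,212),(321,210)]])
togo([.538,-.011,.11],178.3,-45)
E
```

```text
{'c': array([ 0.6272, -0.0805]), 'size': array([1215.4, 2057.3]), 'ang': 0.81, 'angs': [0.8, 90.8]}
{'c': array([ 0.628 , -0.0842]), 'size': array([1216.9, 2065. ]), 'ang': 0.8, 'angs': [0.8, 90.8]}
[array([ 0.4763, -0.1112]), array([0.4666, 0.093 ]), array([0.6106, 0.0833]), array([ 0.6121, -0.1128])]
tcp [0.5332 0.0509 0.1285] x [-0.943  0.331 -0.033] f [ 0.231  0.581 -0.781] q [-0.07  0.24 -0.33 -0.82 -0.95  0.22] F [ 0.2 -0.3 -2.4] w 0.056 t 15.85
shift [ 0.0048 -0.0619 -0.0185] rot [0.1155 0.0119 0.3091] ftarget [ 0.021  0.707 -0.707]
```

apply_moves(
  increments=[0.001, -0.015, 0, 0.029, 0.003, 0.077, 0.001, -0.015, 0, 0.029, 0.003, 0.077, 0.001, -0.015, 0, 0.029, 0.003, 0.077, 0.001, -0.015, 0, 0.029, 0.003, 0.077, 0, 0, 0, 0, 0, 0],
)

```text
t: 16.27
eef_pos: [0.5357, -0.0137, 0.137]
ee_rot: [2.35, 0.009, 3.128]
force: [1.4, -1.1, -2.0]
width: 0.0556
```

```bash
python3 - <<'E'
from h import *
im=cv2.imread('pics/top0.png'); c=cam('top')
lab=cv2.cvtColor(im,cv2.COLOR_BGR2LAB)[...,2].astype(int)
m=np.zeros(lab.shape,np.uint8); m[195:262,252:340]=(lab[195:262,252:340]>134)
m=cv2.morphologyEx(m,cv2.MORPH_CLOSE,np.ones((5,5)))
m=cv2.morphologyEx(m,cv2.MORPH_OPEN,np.ones((5,5)))
ys,xs=np.nonzero(m)
def fit(pts,hor):
    pts=np.array(pts,float); a=pts if hor else pts[:,::-1]
    p=np.polyfit(a[:,0],a[:,1],1); r=np.abs(np.polyval(p,a[:,0])-a[:,1]); k=r<1.2; return np.polyfit(a[k,0],a[k,1],1)
T=fit([(x,ys[xs==x].min()-.5) for x in range(272,320)],1);B=fit([(x,ys[xs==x].max()+.5) for x in range(272,320)],1)
L=fit([(xs[ys==y].min()-.5,y) for y in range(212,246)],0);Rr=fit([(xs[ys==y].max()+.5,y) for y in range(212,246)],0)
def X(h,v):
    y=(h[0]*v[1]+h[1])/(1-h[0]*v[0]); return (v[0]*y+v[1],y)
q=[X(T,L),X(T,Rr),X(B,Rr),X(B,L)]; print(np.round(q,1))
P=np.array([onz(c,p,.015)[:2] for p in q]); print(P.round(4),P.mean(0).round(4),[np.linalg.norm(P[i]-P[i-1]).round(3) for i in range(4)])
d=P[0]+P[3]-P[1]-P[2]; print('board y heading',np.degrees(np.arctan2(d[1],d[0])))
d=P[0]-P[3]+P[1]-P[2]; print('board x heading',np.degrees(np.arctan2(d[1],d[0])))
togo([.538,-.011,.11],178.3,-45)
E
```

```text
[[263.1 201.9]
 [327.8 205. ]
 [325.8 254.1]
 [261.  251. ]]
[[ 0.6207  0.0847]
 [ 0.6114 -0.1146]
 [ 0.4613 -0.1087]
 [ 0.47    0.0901]] [ 0.5408 -0.0121] [np.float64(0.151), np.float64(0.2), np.float64(0.15), np.float64(0.199)]
board y heading 87.39796984262722
board x heading -2.141006877630903
tcp [ 0.5357 -0.0137  0.137 ] x [-1.     0.013 -0.009] f [ 0.016  0.711 -0.703] q [-0.25  0.43 -0.1  -0.79 -1.35  0.55] F [ 1.4 -1.1 -2. ] w 0.0556 t 16.27
shift [ 0.0023  0.0027 -0.027 ] rot [-0.006   0.0095 -0.0163] ftarget [ 0.021  0.707 -0.707]
```

```bash
cat >> h.py <<'E'
BC=np.array([.5408,-.0121]); BY=-2.35
REL={}
def setrel(): pass
def inhand(e0,p0,bz_heading_R,b0):
    R0=R.from_euler('xyz',e0).as_matrix(); Rc,p=toolR()
    return Rc@R0.T@bz_heading_R, p+Rc@R0.T@(np.array(b0)-p0)
E
python3 - <<'E'
from h import *
# box at stage-2 grasp: y axis along jaw 160.4, z(lid) along -u, x up
u=np.array([np.cos(np.radians(70.4)),np.sin(np.radians(70.4)),0]); z=-u; x=np.array([0,0,1.]); B0=np.c_[x,np.cross(z,x),z]
Rb,pb=inhand([-2.362,.002,2.8],[.5137,.3056,.0355],B0,[.5152,.3079,.038])
print(Rb.round(3),pb.round(4),'to go',(np.r_[BC,.040]-pb).round(4))
togo([.5409,-.0096,.0373],177.65,-45)
im=draw(optics.grab_frame('scene'),cam('scene'),Rb,pb); cv2.imwrite('pics/s4.png',cv2.resize(im[130:230,300:420],(720,600),interpolation=cv2.INTER_CUBIC)[:,:,::-1])
E
```

```text
[[-0.011 -1.     0.009]
 [-1.     0.011  0.   ]
 [-0.    -0.009 -1.   ]] [ 0.5363 -0.0162  0.1397] to go [ 0.0045  0.0041 -0.0997]
tcp [ 0.5357 -0.0137  0.137 ] x [-1.     0.013 -0.009] f [ 0.016  0.711 -0.703] q [-0.25  0.43 -0.1  -0.79 -1.35  0.55] F [ 1.4 -1.1 -2. ] w 0.0556 t 16.27
shift [ 0.0052  0.0041 -0.0997] rot [-0.006   0.0096 -0.0277] ftarget [ 0.029  0.707 -0.707]
```

View pics/s4.png

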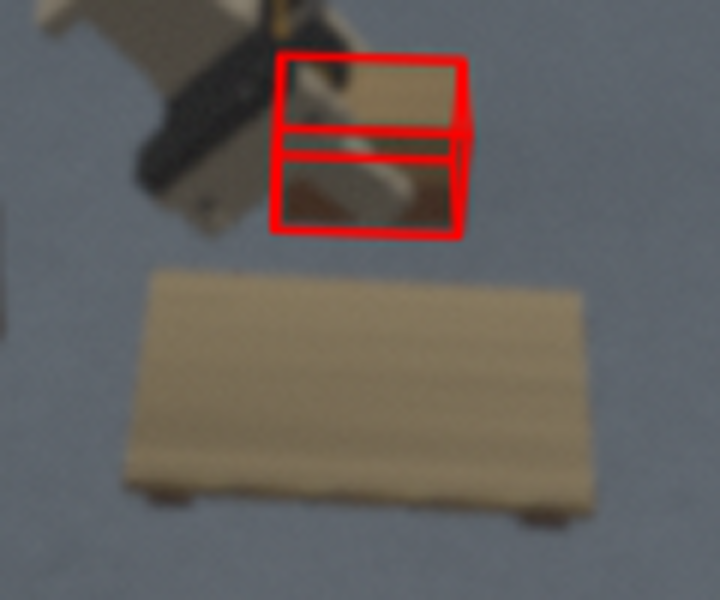

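The overlay fits: the box is held upside down and closed above the board. Lowering it with a small correction.

apply_moves(
  increments=[0.002, 0.002, -0.01, -0.006, 0.0096, -0.0277, 0.001, 0.001, -0.012, 0, 0, 0, 0.001, 0.0005, -0.012, 0, 0, 0, 0.0005, 0.0005, -0.012, 0, 0, 0, 0, 0, -0.012, 0, 0, 0, 0, 0, -0.012, 0, 0, 0, 0, 0, -0.01, 0, 0, 0, 0, 0, -0.006, 0, 0, 0, 0, 0, 0, 0, 0, 0],
)

```text
t: 17.07
eef_pos: [0.5392, -0.0045, 0.0475]
ee_rot: [2.36, 0.005, 3.102]
force: [-0.2, 0.7, -1.6]
width: 0.0561
```

```bash
python3 - <<'E'
from h import *
togo([.5409,-.0096,.0373],177.65,-45)
E
```

```text
tcp [ 0.5392 -0.0045  0.0475] x [-0.999  0.04  -0.005] f [ 0.032  0.704 -0.71 ] q [-0.24  0.54 -0.15 -0.83 -1.21  0.65] F [-0.2  0.7 -1.6] w 0.0561 t 17.07
shift [ 0.0017 -0.0051 -0.0102] rot [ 0.0038  0.0048 -0.001 ] ftarget [ 0.029  0.707 -0.707]
```

apply_moves(
  increments=[0.0017, -0.0051, -0.003, 0.0038, 0.0048, -0.001, 0, -0.001, -0.003, 0, 0, 0, 0, -0.0005, -0.002, 0, 0, 0],
)

```text
t: 17.32
eef_pos: [0.5414, -0.0119, 0.0388]
ee_rot: [2.356, -0.001, 3.101]
force: [0.2, 0.4, -1.6]
width: 0.0561
```

```bash
python3 - <<'E'
from h import *
togo([.5409,-.0096,.0373],177.65,-45)
E
```

```text
tcp [ 0.5414 -0.0119  0.0388] x [-0.999  0.041  0.001] f [ 0.028  0.707 -0.707] q [-0.25  0.56 -0.14 -0.83 -1.22  0.66] F [ 0.2  0.4 -1.6] w 0.0561 t 17.32
shift [-0.0005  0.0023 -0.0015] rot [-0.0003 -0.0005 -0.0003] ftarget [ 0.029  0.707 -0.707]
```

apply_moves(
  increments=[-0.0005, 0.0018, -0.0005, 0, 0, 0, 0, 0, -0.001, 0, 0, 0],
)

```text
t: 17.48
eef_pos: [0.5413, -0.0106, 0.0379]
ee_rot: [2.355, 0.0, 3.101]
force: [0.3, 1.3, 5.8]
width: 0.0559
```

apply_moves(
  increments=[0, 0, 0, 0, 0, 0, 0, 0, 0, 0, 0, 0, 0, 0, 0, 0, 0, 0, 0, 0, 0, 0, 0, 0, 0, 0, 0, 0, 0, 0],
  hand=0,
)

```text
t: 17.9
eef_pos: [0.5422, -0.0104, 0.0396]
ee_rot: [2.356, 0.004, 3.101]
force: [1.0, -0.1, 0.8]
width: 0.0835
```

apply_moves(
  increments=[0, -0.006, 0.006, 0, 0, 0, 0, -0.011, 0.012, 0, 0, 0, -0.001, -0.011, 0.012, 0, 0, 0, -0.001, -0.011, 0.012, 0, 0, 0, -0.001, -0.011, 0.014, 0, 0, 0, 0, 0.0055, 0.016, -0.112, 0.004, 0, 0, 0.0055, 0.016, -0.112, 0.004, 0, 0, 0.0055, 0.016, -0.112, 0.004, 0, 0, 0.0055, 0.016, -0.112, 0.004, 0, 0, 0.0055, 0.01, -0.112, 0.004, 0, 0, 0.0055, 0.01, -0.112, 0.004, 0, 0, 0.0055, 0, -0.112, 0.004, 0, 0, 0, 0, 0, 0, 0, 0, 0, 0, 0, 0, 0],
)

```text
t: 19.07
eef_pos: [0.5448, -0.0307, 0.1945]
ee_rot: [-3.113, 0.038, 3.09]
force: [0.4, -0.0, -1.2]
width: 0.0875
```

```bash
python3 - <<'E'
from h import *
togo([.54,-.03,.2],177.65,0)
im=optics.grab_frame('wrist'); save('w3',im)
print([(np.round(a['box']).tolist(),round(a['conf'],2)) for k in('base_flat_mid','lid_flat_mid') for a in finder.find_in('wrist',k)])
E
```

```text
tcp [ 0.5448 -0.0307  0.1945] x [-0.998  0.051 -0.038] f [ 0.036 -0.031 -0.999] q [ 0.33  0.16 -0.39  0.05 -1.   -0.41] F [ 0.4 -0.  -1.2] w 0.0875 t 19.07
shift [-0.0048  0.0007  0.0055] rot [0.0305 0.0364 0.011 ] ftarget [ 0.  0. -1.]
[([295.0, 163.0, 361.0, 261.0], 0.64), ([0.0, 4.0, 89.0, 182.0], 0.62), ([294.0, 165.0, 357.0, 170.0], 0.81)]
```

View pics/w3.png

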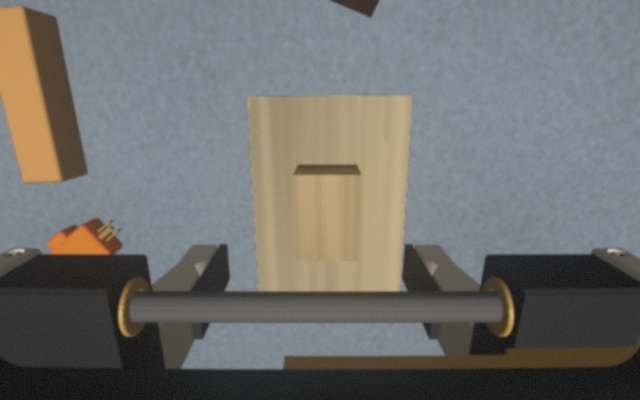

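Box 1 is bottom up on the board, with its bottom face at corners of about (294,174), (360,174), (358,261), (296,260). Board corners in the picture: (249,97), (411,96).

```bash
python3 - <<'E'
from h import *
c=cam('wrist'); P=np.array([onz(c,p,.065)[:2] for p in [(294,173.5),(360.5,173.5),(359,261),(295.5,260.5)]])
print(P.round(4),P.mean(0).round(4),[np.linalg.norm(P[i]-P[i-1]).round(4) for i in range(4)])
d=P[1]+P[2]-P[0]-P[3]; print(np.degrees(np.arctan2(d[1],d[0])))
d=P[2]+P[3]-P[0]-P[1]; print(np.degrees(np.arctan2(d[1],d[0])))
print('board far corners',[onz(c,p,.015)[:2].round(4) for p in [(249,97),(411,96)]])
im=cv2.imread('pics/w3.png'); 
for r in (190,200,215,230,245):
    g=cv2.GaussianBlur(im,(3,3),0)[r,280:375].astype(int).sum(1); d=np.diff(g); print(r,280+np.argsort(-abs(d))[:6])
for cc in (305,325,345):
    g=im[150:280,cc].astype(int).sum(1); d=np.diff(g); o=150+np.argsort(-abs(d))[:6]; print(cc,o,d[o-150])
E
```

```text
[[ 0.5645 -0.0548]
 [ 0.5107 -0.052 ]
 [ 0.5137  0.0253]
 [ 0.569   0.0225]] [ 0.5395 -0.0147] [np.float64(0.0774), np.float64(0.0539), np.float64(0.0774), np.float64(0.0554)]
177.11114869796842
87.20995637225307
board far corners [array([ 0.6058, -0.1178]), array([ 0.4597, -0.1102])]
190 [360 361 359 321 354 298]
200 [360 361 297 299 354 353]
215 [360 359 297 361 362 363]
230 [359 361 362 358 298 299]
245 [361 357 360 362 298 299]
305 [164 174 173 163 165 175] [-82  73  68 -63 -42  42]
325 [163 164 174 173 165 175] [-77 -72  70  68 -43  38]
345 [164 163 174 173 165 175] [-93 -68  60  55 -52  32]
```

apply_moves(
  increments=[-0.003, -0.02, 0.004, 0.03, 0.036, -0.05, -0.005, -0.03, 0.003, 0, 0, -0.06, -0.005, -0.03, 0.003, 0, 0, -0.06, -0.005, -0.03, 0.003, 0, 0, -0.06, -0.005, -0.03, 0.002, 0, 0, -0.06, -0.005, -0.03, 0, 0, 0, -0.06, -0.003, -0.02, 0, 0, 0, 0, 0, 0, 0, 0, 0, 0, 0, 0, 0, 0, 0, 0],
)

```text
t: 19.97
eef_pos: [0.507, -0.2442, 0.2044]
ee_rot: [3.13, -0.014, 2.692]
force: [-0.4, -0.9, -1.1]
width: 0.0877
```

```bash
python3 - <<'E'
from h import *
togo([.513,-.215,.21],157,0)
im=optics.grab_frame('wrist'); save('w4',im)
E
```

```text
tcp [ 0.507  -0.2442  0.2044] x [-0.9    0.435  0.014] f [-0.008  0.017 -1.   ] q [-0.11  0.21 -0.27 -0.02 -1.1  -0.33] F [-0.4 -0.9 -1.1] w 0.0877 t 19.97
shift [0.006  0.0292 0.0056] rot [-0.0165 -0.0085  0.0484] ftarget [ 0.  0. -1.]
```

View pics/w4.png

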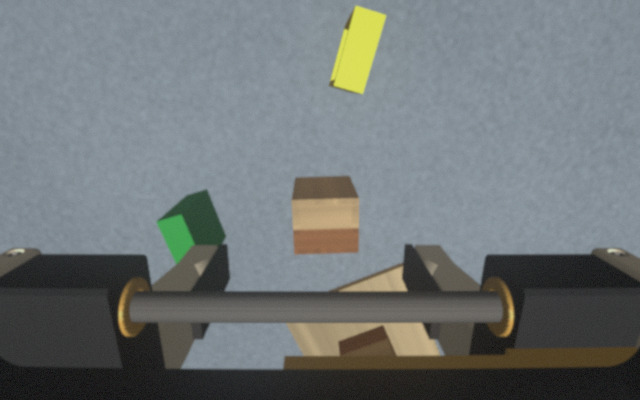

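The stood box's top face has corners at about (293,199), (358,198), (358,252), (294,253), pale base on the far side and lid on the near side. Green's top face is at (158–195, 213–262) and yellow is at (358,50).

```bash
python3 - <<'E'
from h import *
c=cam('wrist'); im=cv2.imread('pics/w4.png')
for cc in (302,325,350):
    g=im[165:270,cc].astype(int).sum(1); d=np.diff(g); o=165+np.argsort(-abs(d))[:8]; print(cc,o,d[o-165])
for r in (205,215,225,240,248):
    g=im[r,280:372].astype(int).sum(1); d=np.diff(g); o=280+np.argsort(-abs(d))[:6]; print(r,o,d[o-280])
P=np.array([onz(c,p,.076)[:2] for p in [(292.5,198.5),(358,197.5),(358.5,252.5),(293.5,253)]])
print(P.round(4),P.mean(0).round(4),[np.linalg.norm(P[i]-P[i-1]).round(4) for i in range(4)])
d=P[1]+P[2]-P[0]-P[3]; print(np.degrees(np.arctan2(d[1],d[0])))
print('green',[onz(c,p,.076)[:2].round(3) for p in [(158,222),(186,213),(197,250)]],[onz(c,p,.0)[:2].round(3) for p in [(208,191),(225,240)]])
print('yellow',[onz(c,p,.076)[:2].round(3) for p in [(358,7),(386,15),(364,94),(332,84)]])
E
```

```text
302 [198 199 177 229 176 228 253 197] [ 67  59 -57 -55 -52 -42  40  39]
325 [198 197 228 176 175 229 199 227] [ 73  56 -53 -52 -50 -45  39 -35]
350 [197 198 228 252 227 196 176 177] [ 63  57 -54  47 -46  45 -37 -33]
205 [290 367 307 295 341 296] [14 14 13 13 13 10]
215 [302 350 359 286 321 280] [ 17 -16 -16  15 -15 -12]
225 [292 291 358 307 357 359] [ 26  22 -19  15 -15 -14]
240 [357 358 294 293 292 359] [ 43  38 -29 -26 -25  21]
248 [357 358 293 294 350 359] [ 49  41 -40 -28  19  17]
[[ 0.5234 -0.2467]
 [ 0.4743 -0.2236]
 [ 0.4941 -0.1771]
 [ 0.5453 -0.2018]] [ 0.5093 -0.2123] [np.float64(0.0499), np.float64(0.0543), np.float64(0.0505), np.float64(0.0568)]
154.52596831952565
green [array([ 0.635, -0.278]), array([ 0.609, -0.275]), array([ 0.619, -0.241])] [array([ 0.613, -0.273]), array([ 0.626, -0.217])]
yellow [array([ 0.417, -0.353]), array([ 0.401, -0.34 ]), array([ 0.437, -0.297]), array([ 0.456, -0.314])]
```

apply_moves(
  increments=[-0.003, 0, -0.01, 0.095, -0.048, 0.004, -0.003, 0, -0.015, 0.095, -0.048, 0.004, -0.003, 0, -0.015, 0.095, -0.048, 0.004, -0.003, 0, -0.015, 0.095, -0.048, 0.004, 0, 0, 0, 0, 0, 0],
)

```text
t: 20.43
eef_pos: [0.499, -0.2411, 0.1493]
ee_rot: [2.682, 0.01, 2.716]
force: [-0.1, -0.2, -0.1]
width: 0.0875
```

```bash
python3 - <<'E'
from h import *
togo([.4952,-.2439,.1175],155,-25)
E
```

```text
tcp [ 0.499  -0.2411  0.1493] x [-0.911  0.412 -0.01 ] f [ 0.191  0.4   -0.896] q [-0.44  0.31 -0.16 -0.51 -1.15  0.24] F [-0.1 -0.2 -0.1] w 0.0875 t 20.43
shift [-0.0038 -0.0028 -0.0318] rot [-0.0165  0.0187 -0.0113] ftarget [ 0.179  0.383 -0.906]
```

apply_moves(
  increments=[-0.0038, -0.0028, -0.015, -0.0165, 0.0187, -0.0113, 0, 0, -0.015, 0, 0, 0, 0.002, 0.0045, -0.0108, 0, 0, 0, 0.002, 0.0045, -0.0108, 0, 0, 0, 0.002, 0.0045, -0.0108, 0, 0, 0, 0.002, 0.0045, -0.0108, 0, 0, 0, 0.002, 0.0045, -0.0108, 0, 0, 0, 0.002, 0.0045, -0.0108, 0, 0, 0, 0, 0, 0, 0, 0, 0],
)

```text
t: 21.18
eef_pos: [0.5091, -0.2147, 0.048]
ee_rot: [2.707, -0.001, 2.701]
force: [-0.9, 0.4, -0.5]
width: 0.0876
```

```bash
python3 - <<'E'
from h import *
togo([.5112,-.2094,.036],155,-25)
E
```

```text
tcp [ 0.5091 -0.2147  0.048 ] x [-0.904  0.427  0.001] f [ 0.179  0.381 -0.907] q [-0.38  0.42 -0.26 -0.55 -0.94  0.28] F [-0.9  0.4 -0.5] w 0.0876 t 21.18
shift [ 0.0021  0.0053 -0.012 ] rot [ 0.001  -0.0012  0.0044] ftarget [ 0.179  0.383 -0.906]
```

apply_moves(
  increments=[0.001, 0.0025, -0.006, 0.001, -0.0012, 0.0044, 0.001, 0.0025, -0.006, 0, 0, 0, 0, 0, 0, 0, 0, 0],
)

```text
t: 21.43
eef_pos: [0.5118, -0.2085, 0.0347]
ee_rot: [2.705, 0.0, 2.708]
force: [-0.4, 0.3, 0.2]
width: 0.0877
```

```bash
python3 - <<'E'
from h import *
togo([.5112,-.2094,.036],155,-25)
E
```

```text
tcp [ 0.5118 -0.2085  0.0347] x [-0.907  0.421 -0.   ] f [ 0.178  0.383 -0.906] q [-0.37  0.44 -0.26 -0.56 -0.92  0.29] F [-0.4  0.3  0.2] w 0.0877 t 21.43
shift [-0.0006 -0.0009  0.0013] rot [ 0.0001  0.0001 -0.0023] ftarget [ 0.179  0.383 -0.906]
```

apply_moves(
  increments=[-0.0006, -0.0009, 0.0005, 0, 0, 0, 0, 0, 0, 0, 0, 0, 0, 0, 0, 0, 0, 0, 0, 0, 0, 0, 0, 0, 0, 0, 0, 0, 0, 0, 0, 0, 0, 0, 0, 0, 0, 0, 0, 0, 0, 0, 0, 0, 0, 0, 0, 0],
  hand=1,
  force=40,
)

```text
t: 22.1
eef_pos: [0.5116, -0.211, 0.0368]
ee_rot: [2.706, 0.003, 2.706]
force: [-0.0, -0.5, -2.5]
width: 0.0557
```

```bash
python3 - <<'E'
from h import *
togo([.5112,-.2094,.036],155,-25)
E
```

```text
tcp [ 0.5116 -0.211   0.0368] x [-0.907  0.422 -0.003] f [ 0.18   0.382 -0.907] q [-0.38  0.43 -0.26 -0.56 -0.92  0.29] F [-0.  -0.5 -2.5] w 0.0557 t 22.1
shift [-0.0004  0.0016 -0.0008] rot [ 0.0018  0.0025 -0.0012] ftarget [ 0.179  0.383 -0.906]
```

apply_moves(
  increments=[0, 0, 0.012, 0, 0, 0, 0, 0, 0.02, 0, 0, 0, 0, 0, 0.025, 0, 0, 0, 0, 0, 0.025, 0, 0, 0, 0, 0, 0.025, -0.095, 0.044, 0, 0.002, 0.012, 0.015, -0.095, 0.044, 0, 0.002, 0.012, 0.01, -0.095, 0.044, 0, 0.002, 0.012, 0, -0.095, 0.044, 0, 0.002, 0.012, 0, -0.095, 0.044, 0, 0.002, 0.012, 0, -0.095, 0.044, 0, 0.002, 0.012, 0, -0.095, 0.044, 0, 0.002, 0.012, 0, -0.095, 0.044, 0, 0.002, 0.012, 0, -0.095, 0.044, 0, 0.002, 0.012, 0, -0.095, 0.044, 0, 0.002, 0.012, 0, -0.095, 0.044, 0, 0.002, 0.012, 0, -0.095, 0.044, 0, 0.002, 0.012, 0, -0.095, 0.044, 0, 0.002, 0.012, 0, -0.095, 0.044, 0, 0, 0, 0, 0, 0, 0],
)

```text
t: 23.68
eef_pos: [0.5456, -0.0471, 0.1983]
ee_rot: [-2.058, 0.063, 2.743]
force: [0.8, -1.7, -3.8]
width: 0.0557
```

```bash
python3 - <<'E'
from h import *
togo([.541,-.0159,.15],177.65,65)
E
```

```text
tcp [ 0.5456 -0.0471  0.1983] x [-0.92   0.387 -0.063] f [-0.315 -0.826 -0.468] q [ 0.61  0.61 -0.35  0.52 -1.61 -1.31] F [ 0.8 -1.7 -3.8] w 0.0557 t 23.68
shift [-0.0046  0.0312 -0.0483] rot [-0.0364  0.0732  0.3555] ftarget [-0.037 -0.906 -0.423]
```

apply_moves(
  increments=[-0.001, 0.006, -0.008, -0.007, 0.015, 0.071, -0.001, 0.006, -0.008, -0.007, 0.015, 0.071, -0.001, 0.006, -0.008, -0.007, 0.015, 0.071, -0.001, 0.006, -0.008, -0.007, 0.015, 0.071, -0.001, 0.006, -0.008, -0.007, 0.015, 0.071, 0, 0, 0, 0, 0, 0, 0, 0, 0, 0, 0, 0],
)

```text
t: 24.27
eef_pos: [0.5446, -0.0113, 0.1562]
ee_rot: [-2.014, 0.003, 3.119]
force: [0.1, -0.1, -2.3]
width: 0.0559
```

```bash
python3 - <<'E'
from h import *
togo([.541,-.0159,.0884],177.65,65)
th=np.radians(65);u=np.array([np.cos(th),np.sin(th),0]); z=u; x=np.array([0,0,1.]); B0=np.c_[x,np.cross(z,x),z]
Rb,pb=inhand([2.706,.003,2.706],[.5116,-.211,.0368],B0,[.510,-.212,.0385])
print(Rb.round(3),pb.round(4),'to go',(np.r_[.5411,-.0142,.09]-pb).round(4))
c=cam('scene'); im=draw(optics.grab_frame('scene'),c,Rb,pb)
b=np.radians(BY); Rl=np.array([[-np.sin(b),np.cos(b),0],[np.cos(b),np.sin(b),0],[0,0,-1.]]).T
im=draw(im,c,Rl,np.array([.5412,-.0138,.040]),(0,0,255))
save('s5',cv2.resize(im[110:230,290:430],(700,600),interpolation=cv2.INTER_CUBIC))
E
```

```text
tcp [ 0.5446 -0.0113  0.1562] x [-1.     0.023 -0.003] f [-0.019 -0.903 -0.429] q [ 0.76  0.59 -0.61  0.71 -1.4  -1.31] F [ 0.1 -0.1 -2.3] w 0.0559 t 24.27
shift [-0.0036 -0.0046 -0.0678] rot [-0.0067  0.0036 -0.0184] ftarget [-0.037 -0.906 -0.423]
[[ 0.026  1.     0.004]
 [ 1.    -0.026  0.007]
 [ 0.008  0.004 -1.   ]] [ 0.5436 -0.0096  0.1578] to go [-0.0025 -0.0046 -0.0678]
```

View pics/s5.png

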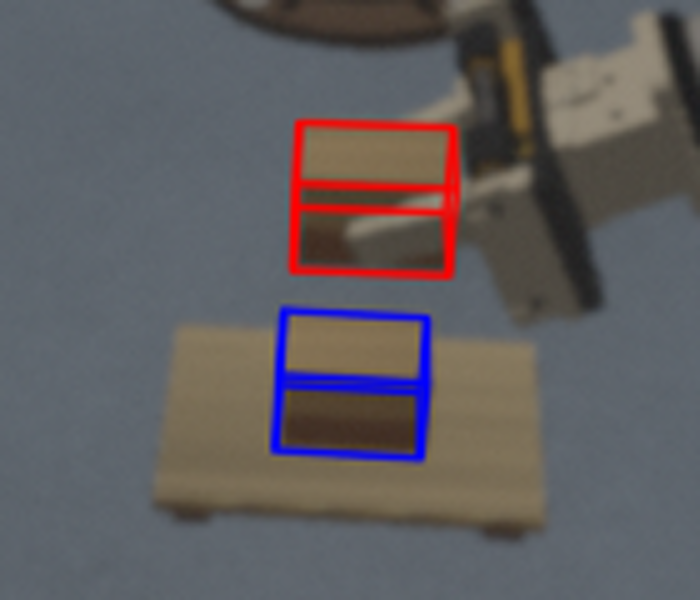

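apply_moves(
  increments=[-0.0025, -0.004, -0.01, -0.0067, 0.0036, -0.0184, 0, 0, -0.012, 0, 0, 0, 0, 0, -0.012, 0, 0, 0, 0, 0, -0.012, 0, 0, 0, 0, 0, -0.008, 0, 0, 0, 0, 0, -0.004, 0, 0, 0, 0, 0, 0, 0, 0, 0],
)

```text
t: 24.9
eef_pos: [0.5433, -0.0171, 0.0922]
ee_rot: [-2.012, 0.005, 3.089]
force: [0.3, 0.4, -1.7]
width: 0.0562
```

```bash
python3 - <<'E'
from h import *
togo([.541,-.0159,.0884],177.65,65)
E
```

```text
tcp [ 0.5433 -0.0171  0.0922] x [-0.999  0.052 -0.005] f [-0.045 -0.903 -0.427] q [ 0.74  0.69 -0.62  0.72 -1.32 -1.38] F [ 0.3  0.4 -1.7] w 0.0562 t 24.9
shift [-0.0023  0.0012 -0.0038] rot [-0.0042  0.0053  0.0111] ftarget [-0.037 -0.906 -0.423]
```

apply_moves(
  increments=[-0.0023, 0.0012, 0, -0.0042, 0.0053, 0.0111, 0, 0, -0.0005, 0, 0, 0],
)

```text
t: 25.07
eef_pos: [0.5408, -0.0162, 0.0911]
ee_rot: [-2.005, -0.002, 3.101]
force: [0.8, 0.2, -2.0]
width: 0.0557
```

```bash
python3 - <<'E'
from h import *
togo([.541,-.0159,.0884],177.65,65)
E
```

```text
tcp [ 0.5408 -0.0162  0.0911] x [-0.999  0.041  0.002] f [-0.037 -0.906 -0.421] q [ 0.75  0.69 -0.63  0.72 -1.32 -1.39] F [ 0.8  0.2 -2. ] w 0.0557 t 25.07
shift [ 0.0002  0.0003 -0.0027] rot [ 0.0017 -0.0016 -0.0004] ftarget [-0.037 -0.906 -0.423]
```

apply_moves(
  increments=[0, 0, -0.0012, 0, 0, 0, 0, 0, -0.001, 0, 0, 0, 0, 0, -0.001, 0, 0, 0],
)

```text
t: 25.32
eef_pos: [0.541, -0.0156, 0.0885]
ee_rot: [-2.006, -0.001, 3.102]
force: [-0.1, -0.8, -1.1]
width: 0.056
```

apply_moves(
  increments=[0, 0, -0.001, 0, 0, 0, 0, 0, -0.001, 0, 0, 0],
)

```text
t: 25.48
eef_pos: [0.5413, -0.0154, 0.0875]
ee_rot: [-2.005, 0.001, 3.103]
force: [-0.8, 0.4, 5.9]
width: 0.0558
```

apply_moves(
  increments=[0, 0, 0, 0, 0, 0, 0, 0, 0, 0, 0, 0, 0, 0, 0, 0, 0, 0, 0, 0, 0, 0, 0, 0, 0, 0, 0, 0, 0, 0],
  hand=0,
)

```text
t: 25.9
eef_pos: [0.5415, -0.0154, 0.0884]
ee_rot: [-2.005, 0.002, 3.103]
force: [-0.4, -0.3, 0.1]
width: 0.0839
```

apply_moves(
  increments=[0, 0.005, 0.003, 0, 0, 0, 0, 0.01, 0.005, 0, 0, 0, 0.001, 0.014, 0.007, 0, 0, 0, 0.001, 0.014, 0.007, 0, 0, 0, 0.001, 0.014, 0.007, 0, 0, 0, 0.001, 0.014, 0.007, 0, 0, 0, 0.001, 0.014, 0.015, 0, 0, 0, 0, 0, 0.025, 0.1, -0.004, 0, 0, 0, 0.025, 0.12, -0.005, 0, 0, 0, 0.02, 0.12, -0.005, 0, 0, -0.015, 0.02, 0.12, -0.005, 0, 0, -0.015, 0.01, 0.12, -0.005, 0, 0, -0.02, 0.01, 0.12, -0.005, 0, 0, -0.02, 0, 0.12, -0.005, 0, 0, -0.02, 0, 0.12, -0.005, 0, 0, -0.02, 0, 0.12, -0.005, 0, 0, 0, 0, 0.06, 0, 0, 0, 0, 0, 0, 0, 0],
)

```text
t: 27.4
eef_pos: [0.5497, -0.0199, 0.2663]
ee_rot: [3.125, 0.04, 3.134]
force: [0.2, 0.6, -0.4]
width: 0.0877
```

```bash
python3 - <<'E'
from h import *
togo([.541,-.0359,.25],177.65,0)
im=optics.grab_frame('wrist'); save('w6',im); c=cam('wrist')
for n in('wrist','scene','top'):
    a=optics.grab_frame(n); save('f_'+n,a)
    print(n,[(k,np.round(b['box']).tolist(),round(b['conf'],2)) for k in('base_flat_mid','lid_flat_mid') for b in finder.find_in(n,k)])
# expected faces in the wrist picture
b=np.radians(BY); Rl=np.array([[-np.sin(b),np.cos(b),0],[np.cos(b),np.sin(b),0],[0,0,-1.]]).T
for z in (.04,.09): print(proj(c,boxpts()@Rl.T+np.array([.5412,-.0142,z])).round(0).tolist())
E
```

```text
tcp [ 0.5497 -0.0199  0.2663] x [-0.999  0.007 -0.04 ] f [ 0.04   0.016 -0.999] q [ 0.32  0.11 -0.25 -0.   -1.17 -0.32] F [ 0.2  0.6 -0.4] w 0.0877 t 27.4
shift [-0.0087 -0.016  -0.0163] rot [-0.0157  0.0403 -0.0342] ftarget [ 0.  0. -1.]
wrist [('base_flat_mid', [309.0, 137.0, 359.0, 142.0], 0.71), ('lid_flat_mid', [181.0, 324.0, 226.0, 367.0], 0.57)]
scene [('base_flat_mid', [345.0, 185.0, 374.0, 194.0], 0.59), ('lid_flat_mid', [344.0, 191.0, 371.0, 200.0], 0.5)]
top []
[[361.0, 141.0], [357.0, 134.0], [304.0, 139.0], [307.0, 132.0], [355.0, 213.0], [353.0, 198.0], [303.0, 211.0], [306.0, 196.0]]
[[366.0, 150.0], [361.0, 141.0], [300.0, 147.0], [304.0, 139.0], [359.0, 232.0], [355.0, 213.0], [299.0, 229.0], [303.0, 211.0]]
```

```bash
python3 - <<'E'
from h import *
w=cv2.imread('pics/w6.png')[100:250,275:375]; s=cv2.imread('pics/f_scene.png')[140:230,310:410]
a=cv2.resize(w,(400,600),interpolation=cv2.INTER_CUBIC); s=cv2.resize(s,(400,360),interpolation=cv2.INTER_CUBIC)
t=cv2.resize(cv2.imread('pics/f_scene.png')[130:290,120:520],(400,160)); pad=np.zeros((80,400,3),np.uint8)
cv2.imwrite('pics/fin.png',np.hstack([a,np.vstack([s,t,pad])]))
E
```

```text
(no output)
```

View pics/fin.png

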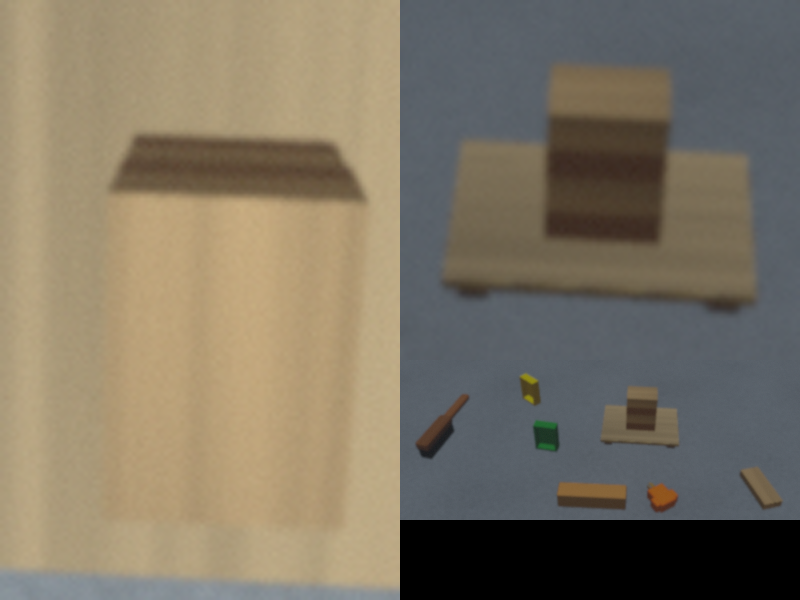

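```bash
python3 -c "
from station import arm
print(arm.get_state()['t'], arm.job_done())"
```

```text
the job is handed in; nothing more can be done
27.9 None
```

Both boxes are stacked bottoms up with their lids on, in the middle of the carrying board. I handed the job in at 27.9 s. I turned the flat box by way of its end and put it on the board first. The stood box then went on top, also turned lid down.

**Last checks:**
- **Stack:** the final pictures show both boxes closed. Side edges run straight from one box to the other, to within about 1–2 mm as judged by eye. Both are square to the board.
- **Position on the board:** the stack is centred to about 2 mm. The wrist camera put the first box about 2 mm from where the arm readings placed it, and its reading of the board was off the same way, so I took this as calibration error.
- **Forces:** contact forces on setting down were about 6–12 N, well under the limits.
- **Other things:** the adapter, crepe block, offcut, dustbrush and the green and yellow lids look unmoved in the final scene picture. I did not measure them.
- **Detector:** at the end the network found nothing in the top view for the flat box, the only box I asked it for there. One of its reports in the wrist view (the flat box's lid, low confidence) was false. I relied on the pictures and box outlines instead.

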